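# Close an egg pack and date-stamp its side

### The job

Put the loose pulp lid squarely on the six-egg tray that stands in the stamping fixture, setting it down gently and letting go of it. Then push the fixture's sprung slide by its steel paddle all the way to its stop, so that the stamp pad presses on the side of the lid, keep it there for a moment and let it spring fully back. The pack must stay closed in its nest; leave the other things on the bench alone.

Things in the scene. Friction and masses are not known exactly. Their poses are not given: they have to be found in the camera images.
- fixture: Date-stamping fixture fixed to the bench: aluminium plate 15 mm thick, from x = -168 to +74 mm and 176 mm wide (y), with steel stops 36 mm high round a nest for the egg tray (lower than the tray's rim) and, on its -x side, a sprung slide on a rail. Origin on the bench under the nest's centre; +x is the way the slide is pushed, z up.
- tray: Open grey-brown pulp tray with six white hen eggs (2 along x, 3 along y), 110 x 156 mm over its rim. It starts in the fixture's nest on the base plate. Origin at the centre of its underside, y along its long side. The flat rim is 40 mm above the origin; the egg tops are 66 mm above it.
- lid: Loose pulp shell 104 x 152 x 37 mm high, walls 4 mm, open below, on top a grip ridge 24 wide (x), 80 long (y), 22 high, ridge top 59 mm above the origin. Starts right way up on the bench, 250 to 500 mm beside the fixture. Origin at the centre of its lower edge, y along its length. Seated, it rests on the tray's rim (origin 40 mm above the tray's), 3 mm play round the eggs, either way round.
- slide (a joint): Travel of the sprung slide along the fixture's +x, in m: 0 at rest, 0.035 at its stop. About 2.5 N to start, 10 N at the stop, and a few N more when the stamp pad meets the lid.
- paddle (a point): Centre of the rear (-x) face of the slide's upright steel paddle, the face to push on; moves with the slide. Paddle: 70 mm wide (fixture y), 8 mm thick, its top 30 mm above this point and its lower edge 50 mm below. At rest the point is at x = -145 mm of the fixture, 82 mm above the bench; the space behind it is clear.
- stamp_pad: Black rubber stamp pad, 50 mm wide (fixture y), 24 mm high, carried on a springy mount at the slide's front. Origin at the fixture's origin, 2 mm higher, when at rest; the pad's face is at x = -80 mm, its centre 71 mm above that origin. It meets the lid's side after about 28 mm of the slide's travel.
- ink_jar: Bystander: amber ink jar, 44 mm diameter, 62 mm high, standing at the bench's far side. Origin at its foot.
- label_roll: Bystander: roll of blank paper labels lying flat, 60 mm diameter, 40 mm high, at the far side. Origin at its foot.
- wood_stamp: Bystander: turned wooden hand stamp, 40 mm diameter, 76 mm high, at the far side. Origin at its foot.
Not all that is in view belongs to the job. What is shaped like the lid but blue or yellow is not meant.

How it is judged:
On the way, in this order (a step that is already met when the one before it is completed fails the run):
1. the lid sits squarely on the tray in the nest, let go of (x of lid in the frame of tray between -0.007 and 0.007 m and y of lid in the frame of tray between -0.007 and 0.007 m and z of lid in the frame of tray between 0.036 and 0.044 m and angle between the y axis of lid and the y axis of tray, either way round below 0.12 rad and angle between lid's own z axis and vertical below 0.06 rad and x of tray in the frame of fixture between -0.007 and 0.007 m and y of tray in the frame of fixture between -0.007 and 0.007 m and z of tray in the frame of fixture between 0.011 and 0.019 m and contact force between each of the arm, the fingers and lid below 0.1 N and value of joint slide below 0.01 m), for 0.2 s.
2. with the lid on, the slide is pushed fully to its stop and the stamp pad presses on the lid (x of lid in the frame of tray between -0.007 and 0.007 m and y of lid in the frame of tray between -0.007 and 0.007 m and z of lid in the frame of tray between 0.036 and 0.044 m and angle between the y axis of lid and the y axis of tray, either way round below 0.12 rad and angle between lid's own z axis and vertical below 0.06 rad and x of tray in the frame of fixture between -0.007 and 0.007 m and y of tray in the frame of fixture between -0.007 and 0.007 m and z of tray in the frame of fixture between 0.011 and 0.019 m and value of joint slide above 0.032 m and contact force between stamp_pad and lid above 0.3 N), for 0.15 s.
At the end, for the whole second after the job is handed in: The lid rests on the tray's rim, level (within 0.06 rad), within 7 mm of the tray's centre and 0.12 rad of its direction; the tray stands on the base plate within 7 mm of the nest's centre; both at rest; the slide has sprung back to within 4 mm of its rest position (x of lid in the frame of tray between -0.007 and 0.007 m and y of lid in the frame of tray between -0.007 and 0.007 m and z of lid in the frame of tray between 0.036 and 0.044 m and angle between the y axis of lid and the y axis of tray, either way round below 0.12 rad and angle between lid's own z axis and vertical below 0.06 rad and x of tray in the frame of fixture between -0.007 and 0.007 m and y of tray in the frame of fixture between -0.007 and 0.007 m and z of tray in the frame of fixture between 0.011 and 0.019 m and value of joint slide below 0.004 m and linear speed of each of lid, tray below 0.02 m/s); the robot touches nothing.
It fails at once if the lid is slammed or pressed onto the tray with more than 60 N (contact force between lid and tray above 60 N).
It fails at once if the ink jar is moved more than 30 mm (distance of ink_jar from where it was at the start of the episode above 0.03 m).
It fails at once if the label roll is moved more than 30 mm (distance of label_roll from where it was at the start of the episode above 0.03 m).
It fails at once if the hand stamp is moved more than 30 mm (distance of wood_stamp from where it was at the start of the episode above 0.03 m).
It also fails if it takes over 53 s, if anything falls off the work surface, if the arm or the gripper's body presses on something with over 40 N, if the wrist force passes 120 N, or if a joint passes its speed limit or range.

### The arm

A 6-joint arm with a two-finger parallel gripper is mounted at the origin on the work surface. World frame = base frame: x ahead of the robot, y to its left, z up, the work surface at z = 0. Lengths are in m, angles in rad, forces in N, time in s.
With the tool pointing down it reaches from about 0.3 to 1 m from the base axis. Payload 5.1 kg.
Tool frame: the origin (TCP) lies at the very end of the fingers, on their centre line; the grasp point (between the pads) lies 19 mm behind it (arm.grip_point_offset is the distance from the TCP to the grasp point, in m); z points along the fingers, y is the line along which they close (so a half turn about z gives the same grasp; the last joint's range is limited). The gripper opens to 95 mm and grips with 3 to 60 N. Pads are 20 mm wide; open, the fingers measure 119 mm over their backs; the gripper's body (75 mm by 180 mm) begins 59 mm behind the grasp point.
Start: joints at [1.137, 0.124, 1.65, -0, 1.367, -0.083], TCP at [0.223, 0.61, 0.215] pointing down, gripper open.
Joint ranges: [-2.61, 2.61], [-1.02, 2.33], [0.03, 2.71], [-1.35, 4.49], [0.32, 2.68], [-2.91, 2.91]. Speed limits (rad/s): [2.57, 2.57, 3.14, 3.14, 3.14, 3.14].

### API

Orientations are given as [roll, pitch, yaw] about the fixed x, y, z axes, in that order (R = Rz(yaw) Ry(pitch) Rx(roll)).
In Python, from cell import arm, observe, viewer, finish_job gives the robot as it stands. The module is installed in compiled form; this text tells all that it offers. Calls block until the motion is done:
- arm.reach(position, orientation): joint-space move of the TCP to a pose.
- arm.servo_line(position, ori=None, feed=0.15, guard=None): straight line of the TCP; ori=None keeps the orientation; feed is the mean speed in m/s. With guard (N) it stops when the force on the tool has changed by that much, and returns True; else False.
- arm.set_joints(angles): joint-space move.
- arm.grip(opening): finger opening in m; the grip force is fixed at half the most; returns when the fingers have stopped.
- arm.hold(seconds).
- arm.ik(position, orientation): joint angles nearest the present ones, or None.
- observe(): the state.
- viewer.read_camera(name): name is "scene" or "top" or "wrist"; returns (picture, depth): 420x560x3 uint8, blue, green, red; 420x560 float32, m along the optical axis (not along the pixel's ray), 0 where there is no reading.
- viewer.calibration(name): a dict with "fx", "fy", "cx", "cy" (pixels), "world_to_cam" (4x4, takes a point from world to camera coordinates). Camera axes: x right, y up, looking along -z (the intrinsics and any distortion apply to the point x, -y, -z); pixel columns grow to the right and rows downward; lengths in m; the calibration is good to about 2 mm. A picture is of the moment at which its call begins: read the wrist's pose just before it. calibration takes no time and is no camera call; for the wrist camera it gives the pose at the moment of the call.
A pose or a line that the arm cannot do raises arm.PlanningError and nothing moves.
- finish_job(): hands the job in; it is judged then, once.
The state is a dict: "time_s": time; "q": joint angles; "joint_vel": joint speeds; "joint_efforts": joint torques, N m; "tool_pos": TCP position; "tcp_rot": TCP orientation; "wrist_force": force on the tool from outside, world axes, zero at the start; "torque": the same for the moment, N m; "gripper_width": finger opening in m; "grip_force": force on a finger pad.
Only numpy, scipy, OpenCV 4.12 (cv2) and the standard library are available. Lean on these libraries where they do the work, as an engineer would, in place of code of your own. Each camera call takes 0.05 s, during which the arm holds its last target. There are 200 camera calls.

## Working session

There is one attempt and no reset: what is moved stays moved. The work goes in short steps, each a Python script; the robot and the scene stay as the last script left them, time stands still between calls to the robot, and variables do not carry over. Pictures are saved under pics/ and viewed, at most 10 in all, crops included, and the job is handed in when it is done.

```bash
mkdir -p pics; cat > h.py <<'E'
import numpy as np, cv2
from cell import arm, observe, viewer, finish_job
def cloud(name):
    c=viewer.calibration(name); im,d=viewer.read_camera(name)
    v,u=np.mgrid[0:d.shape[0],0:d.shape[1]]
    P=np.stack([(u-c["cx"])/c["fx"]*d,-(v-c["cy"])/c["fy"]*d,-d,np.ones_like(d)],-1)
    W=P@np.linalg.inv(c["world_to_cam"]).T
    W=W[...,:3]; W[d==0]=np.nan
    return im,W,c
E
python3 - <<'E'
from h import *
for n in("top","scene"):
    im,W,c=cloud(n); cv2.imwrite(f"pics/{n}.png",im); np.savez(f"{n}.npz",im=im,W=W); print(n,{k:v for k,v in c.items()})
print(observe())
E
```

```text
top {'fx': 439.58220358547004, 'fy': 439.58220358547004, 'cx': 274.80933931983935, 'cy': 209.4204913886895, 'world_to_cam': array([[ 0.02514459, -0.99955148,  0.01626599, -0.1046469 ],
       [ 0.98973407,  0.02718098,  0.14031277, -0.55672627],
       [-0.14069196,  0.0125709 ,  0.98997361, -1.17068793],
       [ 0.        ,  0.        ,  0.        ,  1.        ]])}
scene {'fx': 540.0686997975625, 'fy': 540.0686997975625, 'cx': 283.6042474197693, 'cy': 217.0450620186608, 'world_to_cam': array([[-0.90104919,  0.4336446 , -0.00791954,  0.56780932],
       [-0.3442019 , -0.70385235,  0.62138307,  0.05802699],
       [ 0.26388523,  0.56262263,  0.78346689, -1.432998  ],
       [ 0.        ,  0.        ,  0.        ,  1.        ]])}
{'time_s': 0.1, 'q': array([ 1.13737200e+00,  1.24442241e-01,  1.65152928e+00, -7.22022523e-06,
        1.36752069e+00, -8.26040062e-02]), 'joint_vel': array([ 0.00114823, -0.00363134, -0.00126587,  0.00087954,  0.00021   ,
        0.00203327]), 'joint_efforts': array([-7.92201445e-05, -4.18880689e+01, -3.61096537e+01,  7.76941027e-02,
        4.60847444e-02, -6.50016250e-05]), 'tool_pos': array([0.22316952, 0.60986486, 0.21351328]), 'tcp_rot': array([-3.13969899e+00, -1.49687714e-04,  2.79077366e+00]), 'wrist_force': array([0.92795217, 0.92451957, 0.56189319]), 'torque': array([ 0.0115497 ,  0.03512839, -0.0061882 ]), 'grip_force': 0.0, 'gripper_width': 0.09521433545674292}
```

View pics/top.png

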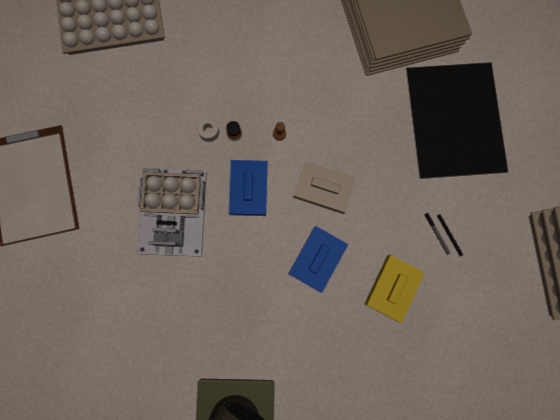

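View pics/scene.png

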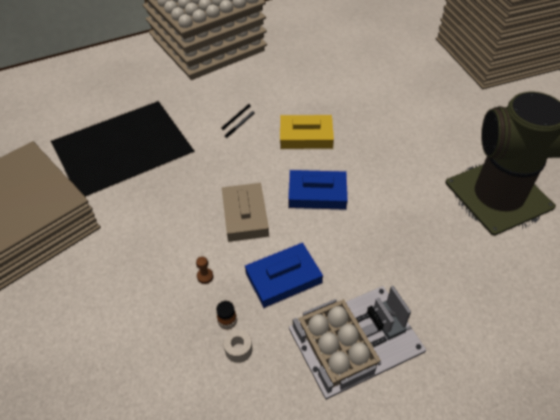

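The top view shows the brown lid at about (325,187), with blue and yellow decoys around it. The tray is at (171,193), with the slide below it at (168,235), so the push is roughly along world +x. The scene view agrees, with the lid at (244,210) and the tray at (340,340).

```bash
python3 - <<'E'
from h import *
from scipy.ndimage import label
def rect(p):
    (c,s,a)=cv2.minAreaRect((p*1000).astype(np.float32)); return np.round(c,1),np.round(s,1),round(a,2)
for n in("top","scene"):
    f=np.load(n+".npz"); im,W=f["im"],f["W"]; z=W[...,2]
    u,v=(325,187) if n=="top" else (244,210)
    print(n,"table z",np.nanmedian(z[(abs(z)<.02)]))
    for nm,lo,hi,box in(("lid",.030,.045,70),("ridge",.052,.07,70)):
        m=np.zeros(z.shape,bool); s=np.s_[v-45:v+45,u-45:u+45]; m[s]=(z[s]>lo)&(z[s]<hi)
        L,k=label(m); i=np.argmax(np.bincount(L.ravel())[1:])+1; q=W[L==i]
        print(nm,len(q),rect(q[:,:2]),np.median(q[:,2]))
    s=np.s_[165:260,130:212] if n=="top" else np.s_[285:395,285:430]
    q=W[s].reshape(-1,3)
    for nm,lo,hi in(("plate+",.008,.022),("rim",.046,.064),("eggs",.066,.09),("high",.095,.13)):
        p=q[(q[:,2]>lo)&(q[:,2]<hi)]; 
        if len(p)>4: print(nm,len(p),rect(p[:,:2]),np.round(np.percentile(p,[2,50,98],axis=0)*1000,0).tolist())
    cv2.imwrite(f"pics/{n}_fx.png",cv2.resize(im[s],None,fx=6 if n=="top" else 5,fy=6 if n=="top" else 5))
E
```

```text
top table z -0.00013902067189985878
lid 1732 (array([ 629.3, -226.4]), array([152.1, 104.9]), 73.47) 0.036332553620775365
ridge 252 (array([ 628.8, -226.5]), array([79. , 25.2]), 72.74) 0.0577069679650859
plate+ 2042 (array([549.5, 198.6]), array([177.4, 243. ]), 89.2) [[430.0, 111.0, 10.0], [501.0, 181.0, 15.0], [665.0, 284.0, 21.0]]
rim 1492 (array([557.3, 198.5]), array([176.9, 212.3]), 89.2) [[465.0, 113.0, 46.0], [595.0, 191.0, 53.0], [661.0, 283.0, 63.0]]
eggs 969 (array([543.6, 199. ]), array([128.7, 185.5]), 88.57) [[456.0, 139.0, 67.0], [580.0, 196.0, 75.0], [633.0, 256.0, 87.0]]
high 115 (array([472.8, 198.1]), array([68.1, 42.9]), 89.59) [[451.0, 165.0, 95.0], [456.0, 199.0, 111.0], [493.0, 232.0, 115.0]]
scene table z 0.0017687514999452647
lid 1728 (array([ 631.4, -227.9]), array([157.6, 104.1]), 73.17) 0.03850230577279745
ridge 250 (array([ 631.6, -227.3]), array([83.6, 23.9]), 73.1) 0.060126087960124974
plate+ 2931 (array([549.6, 195.2]), array([258.6, 317.7]), 61.41) [[435.0, 38.0, 10.0], [512.0, 235.0, 16.0], [672.0, 285.0, 21.0]]
rim 2700 (array([560.7, 196.8]), array([176.9, 211.2]), 89.28) [[461.0, 113.0, 47.0], [598.0, 213.0, 55.0], [664.0, 283.0, 63.0]]
eggs 1901 (array([548.8, 199.7]), array([127.8, 187.9]), 88.77) [[461.0, 143.0, 67.0], [583.0, 202.0, 77.0], [638.0, 258.0, 88.0]]
high 287 (array([476.5, 197.3]), array([70.6, 45.1]), 87.35) [[454.0, 165.0, 95.0], [461.0, 201.0, 107.0], [498.0, 233.0, 116.0]]
```

View pics/top_fx.png

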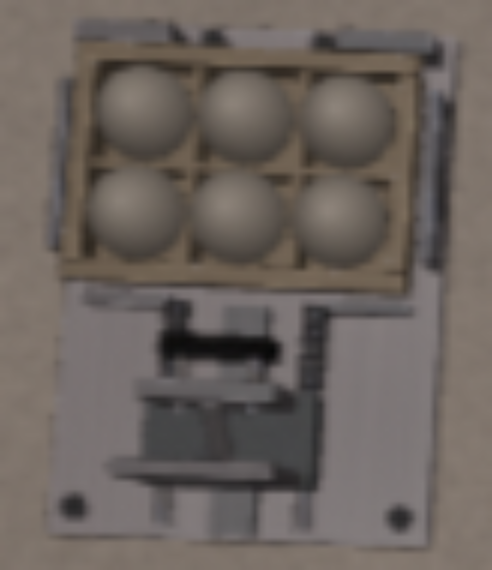

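The crop confirms the tray squared up in the nest, with its rim spanning (65..420, 45..290). The paddle's top edge is at (190,470). Next I'll refine both poses with the wrist camera.

```bash
python3 - <<'E'
from h import *
pi=np.pi
ims=[]
for n,p,yaw in(("wt",(.56,.2,.38),1.557),("wl",(.63,-.227,.33),1.279)):
    arm.reach(p,[pi,0,yaw]); arm.hold(.3)
    im,W,c=cloud("wrist"); np.savez(n+".npz",im=im,W=W); ims.append(im)
    print(n,observe()["time_s"],observe()["tool_pos"])
cv2.imwrite("pics/w.png",cv2.resize(np.hstack(ims),(800,300)))
E
```

```text
wt 2.45 [0.55988774 0.20034672 0.37989096]
wl 4.4 [ 0.63015007 -0.22643277  0.33011822]
```

View pics/w.png

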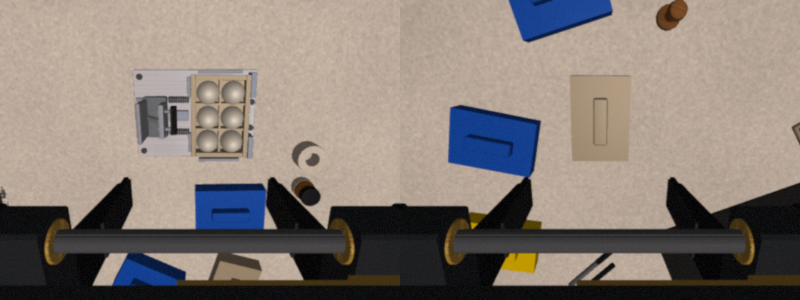

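The wrist views show the fixture and tray (tray at about (220,115) in the left half) and the lid (about (600,118) in the right half), both unobstructed.

```bash
python3 - <<'E'
from h import *
def rect(p):
    (c,s,a)=cv2.minAreaRect((p*1000).astype(np.float32)); return np.round(c,1),np.round(s,1),round(a,2)
def show(nm,p,z=1): print(nm,len(p),rect(p[:,:2]),np.round(np.percentile(p,[1,50,99],axis=0)*1000,1).tolist())
W=np.load("wl.npz")["W"][85:245,225:335].reshape(-1,3); 
show("lidtop",W[(W[:,2]>.028)&(W[:,2]<.048)]);show("ridge",W[(W[:,2]>.05)&(W[:,2]<.075)])
print("table",np.nanmedian(W[abs(W[:,2])<.012,2]))
for n,s in(("wt",np.s_[85:235,175:370]),("top",np.s_[165:260,130:212])):
    W=np.load(n+".npz")["W"][s].reshape(-1,3);z=W[:,2];x,y=W[:,0],W[:,1]
    show(n+" fixture",W[(z>.009)&(z<.125)])
    show("plate",W[(z>.009)&(z<.022)])
    show("rim",W[(z>.050)&(z<.061)&(x>.53)])
    show("eggs",W[(z>.066)&(z<.09)&(x>.53)])
    show("paddle",W[(z>.100)&(z<.125)&(x<.475)])
E
```

```text
lidtop 8590 (array([ 629.9, -230.9]), array([152.5, 104.3]), 73.2) [[567.2, -309.3, 34.9], [632.7, -223.4, 36.9], [693.6, -150.5, 38.9]]
ridge 1283 (array([ 630.1, -230. ]), array([78.8, 23.9]), 72.86) [[611.2, -267.5, 55.1], [630.4, -227.7, 58.7], [650.1, -191.6, 60.8]]
table -8.459245513703362e-05
wt fixture 20639 (array([549.9, 194.5]), array([175.7, 242.9]), 89.65) [[434.7, 109.9, 13.0], [553.4, 205.7, 50.0], [665.4, 280.9, 111.5]]
plate 6917 (array([549.9, 194.5]), array([175.7, 242.9]), 89.65) [[431.4, 109.5, 12.5], [506.9, 233.5, 15.1], [668.8, 281.8, 20.6]]
rim 4137 (array([603.3, 194. ]), array([173.3, 121.6]), 89.19) [[542.8, 108.6, 50.1], [604.0, 207.3, 54.5], [662.8, 280.3, 60.7]]
eggs 3413 (array([597.6, 194.9]), array([126.6,  81. ]), 88.59) [[558.8, 135.5, 66.3], [602.0, 199.2, 74.7], [636.1, 256.8, 81.1]]
paddle 482 (array([456.2, 196.4]), array([68.9,  8.5]), 89.18) [[452.4, 162.6, 100.8], [457.6, 197.9, 111.3], [460.5, 230.2, 113.4]]
top fixture 5500 (array([549.1, 198.5]), array([177.6, 241.7]), 89.48) [[430.7, 110.9, 10.6], [545.9, 190.9, 45.8], [663.9, 284.0, 110.7]]
plate 2014 (array([549.1, 198.5]), array([177.6, 241.7]), 89.48) [[429.2, 110.5, 9.8], [500.7, 181.5, 15.2], [667.7, 285.4, 21.2]]
rim 1001 (array([602.2, 197.3]), array([175.8, 121.4]), 89.31) [[541.4, 112.1, 50.1], [601.0, 195.3, 54.4], [661.2, 283.4, 60.6]]
eggs 793 (array([595.3, 197.7]), array([128.7,  82.1]), 88.57) [[557.6, 136.4, 66.2], [600.1, 196.4, 74.7], [635.0, 258.4, 83.1]]
paddle 92 (array([455.6, 198.3]), array([ 7.9, 68.1]), 0.45) [[451.6, 164.5, 104.4], [455.0, 202.0, 111.3], [459.4, 232.1, 116.0]]
```

```bash
python3 - <<'E'
from h import *
pi=np.pi; yl=np.radians(73.1); yt=np.radians(89.1)
arm.reach((.6296,-.2285,.12),[pi,0,yl])
print("hit",arm.servo_line((.6296,-.2285,.0405),feed=.06,guard=8)); print(observe()["tool_pos"])
arm.grip(0.0); o=observe(); print(o["gripper_width"],o["grip_force"])
arm.servo_line((.6296,-.2285,.20),feed=.1); o=observe(); print(o["wrist_force"],o["gripper_width"])
arm.reach((.5965,.1962,.20),[pi,0,yt])
arm.servo_line((.5965,.1962,.145),feed=.08); arm.hold(.4)
im,W,c=cloud("wrist"); np.savez("hv.npz",im=im,W=W); cv2.imwrite("pics/hv.png",im)
im,W,c=cloud("top"); np.savez("hvt.npz",im=im,W=W)
o=observe();print(o["time_s"],o["tool_pos"],o["tcp_rot"],o["wrist_force"])
def rect(p):
    (c,s,a)=cv2.minAreaRect((p*1000).astype(np.float32)); return np.round(c,1),np.round(s,1),round(a,2)
for n in("hv","hvt"):
    W=np.load(n+".npz")["W"].reshape(-1,3)
    W=W[(W[:,0]>.5)&(W[:,0]<.7)&(W[:,1]>.08)&(W[:,1]<.31)]
    for lo,hi in((.128,.152),(.055,.09),(.009,.02)):
        p=W[(W[:,2]>lo)&(W[:,2]<hi)]; print(n,lo,len(p),rect(p[:,:2]),np.median(p,axis=0))
E
```

```text
hit False
[ 0.63000221 -0.22870564  0.04115874]
0.023803271953802545 29.99996781349182
[-0.70195413 -0.81909915 -0.20307301] 0.02375130795248165
12.4917 [0.59653772 0.1961913  0.14514282] [ 3.14140343e+00 -4.27437399e-05  1.55507522e+00] [ 0.05693179 -0.36886431 -0.23478057]
hv 0.128 33301 (array([595.7, 194.2]), array([153. , 104.9]), 89.0) [0.59628292 0.23623759 0.14171697]
hv 0.055 2402 (array([562.5, 244.5]), array([179.4,  66.8]), 35.73) [0.51648602 0.20340911 0.0816949 ]
hv 0.009 2788 (array([585.1, 198.4]), array([167.7, 171.5]), 89.49) [0.52491653 0.27372053 0.01484005]
hvt 0.128 1001 (array([594.1, 156.6]), array([ 69.9, 105.2]), 89.16) [0.58875591 0.15086087 0.14146824]
hvt 0.055 155 (array([566.2, 150.8]), array([ 70.4, 180. ]), 55.78) [0.54405678 0.16943831 0.0575246 ]
hvt 0.009 516 (array([585.1, 167.3]), array([115.2, 169.5]), 88.96) [0.52990733 0.13637666 0.01468048]
```

View pics/hv.png

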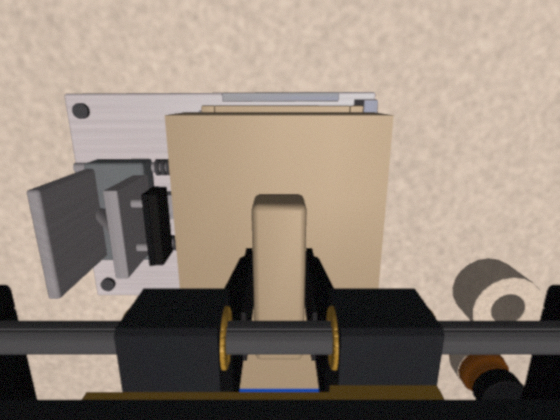

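The lid is held square over the tray, with its top edges at about (168..390, 115). It sits about 1.5 mm too far in -x, so I'll correct that and lower it.

```bash
python3 - <<'E'
from h import *
x,y=.5979,.1965
arm.servo_line((x,y,.143),feed=.05)
g=arm.servo_line((x,y,.092),feed=.025,guard=6); o=observe(); print(g,o["tool_pos"],o["wrist_force"],o["time_s"])
if o["tool_pos"][2]<.0985:
    arm.grip(.05); arm.hold(.2); o=observe(); print(o["tool_pos"],o["wrist_force"],o["gripper_width"])
    arm.servo_line((x,y,.20),feed=.1)
    arm.reach((.50,.197,.33),[np.pi,0,1.555]); arm.hold(.3)
    im,W,c=cloud("wrist"); cv2.imwrite("pics/pl.png",im)
    def rect(p):
        (c,s,a)=cv2.minAreaRect((p*1000).astype(np.float32)); return np.round(c,1),np.round(s,1),round(a,2)
    W=W.reshape(-1,3); W=W[(W[:,0]>.4)&(W[:,0]<.7)&(W[:,1]>.08)&(W[:,1]<.31)]
    for lo,hi in((.105,.12),(.084,.1),(.009,.02)):
        p=W[(W[:,2]>lo)&(W[:,2]<hi)&((lo<.05)|(W[:,0]>.53))]; A=np.c_[p[:,:2],np.ones(len(p))]
        print(lo,len(p),rect(p[:,:2]),np.median(p[:,2]),np.linalg.lstsq(A,p[:,2],rcond=None)[0])
    p=W[(W[:,2]>.095)&(W[:,0]<.475)]; print("paddle",rect(p[:,:2]))
print(observe()["time_s"])
E
```

```text
True [0.59805044 0.19653425 0.09548766] [-0.60675695  0.11368751  3.87141907] 14.4583
[0.59702702 0.19628994 0.09408525] [-0.02025041  0.58729634 -0.23879044] 0.04979595444010247
0.105 1751 (array([596.8, 195.4]), array([78.8, 24.4]), 88.83) 0.1137003426127437 [ 0.07926908 -0.00427297  0.06698413]
0.084 10893 (array([597.1, 194.3]), array([151.5, 104.6]), 89.06) 0.09192045711557711 [0.00115583 0.00017334 0.09119954]
0.009 7506 (array([549.5, 194.6]), array([175.8, 241. ]), 89.42) 0.01491534612238013 [-0.00129484  0.00017432  0.01557069]
paddle (array([449.5, 197. ]), array([71.7, 51. ]), 89.93)
17.5833
```

View pics/pl.png

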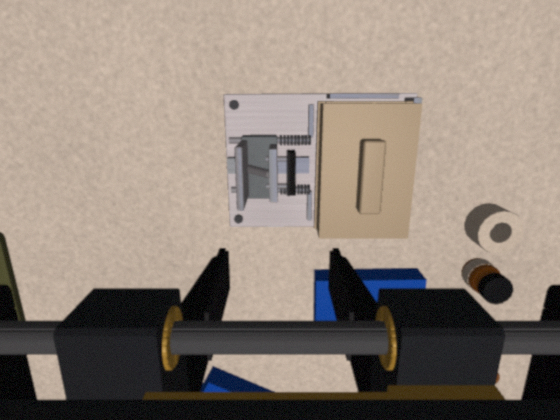

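The lid is level at z = 0.092, where it should be, and centred within 1 mm. Now I'll push the paddle.

```bash
python3 - <<'E'
from h import *
arm.grip(0.0)
yw=np.radians(89.1)
arm.reach((.395,.1985,.20),[np.pi,0,yw])
arm.servo_line((.395,.1985,.072),feed=.12); arm.hold(.2)
print(observe()["wrist_force"],observe()["time_s"])
g0=arm.servo_line((.46,.1979,.072),feed=.04,guard=1.8); o=observe(); x0=o["tool_pos"][0]; print("contact",g0,o["tool_pos"],o["wrist_force"])
g=arm.servo_line((x0+.048,.1972,.072),feed=.025,guard=24); o=observe(); print("stop",g,o["tool_pos"],o["wrist_force"])
arm.hold(.5); o=observe(); print(o["tool_pos"]-[x0,0,0],o["wrist_force"])
im,W,c=cloud("top"); np.savez("ps.npz",im=im,W=W)
W=W.reshape(-1,3); p=W[(W[:,2]>.085)&(W[:,2]<.1)&(W[:,0]>.54)&(W[:,0]<.67)&(W[:,1]>.1)&(W[:,1]<.3)]
print("lid",cv2.minAreaRect((p[:,:2]*1000).astype(np.float32)),o["time_s"])
E
```

```text
[ 0.96603177 -0.60430496 -0.25271343] 20.6583
contact True [0.44375408 0.19794621 0.07154662] [-2.35308408 -0.54234546  1.68990701]
stop True [0.47550848 0.19743431 0.07090799] [-10.80878113   0.03919593   9.86201028]
[0.03124803 0.19743192 0.0708672 ] [-9.66868887  0.14373505  9.95305222]
lid ((596.859130859375, 198.91766357421875), (153.244384765625, 112.91188049316406), 89.9045639038086) 23.7083
```

```bash
python3 - <<'E'
from h import *
for k in range(6):
    p=observe()["tool_pos"]
    g=arm.servo_line((.4765+.0015*k,.1974,.072),feed=.01,guard=25); arm.hold(.15); o=observe()
    print(g,o["tool_pos"],o["wrist_force"],o["time_s"])
    if -o["wrist_force"][0]>24: break
arm.hold(.4); o=observe(); print(o["tool_pos"],o["wrist_force"],o["time_s"])
im,W,c=cloud("scene"); cv2.imwrite("pics/push.png",cv2.resize(im[270:410,260:450],None,fx=4,fy=4))
E
```

```text
False [0.47434475 0.19740127 0.07104698] [-9.8913822   1.55259742  4.0987371 ] 24.3167
False [0.47573075 0.19737104 0.07103062] [-10.24072654   0.77313208   4.11784362] 24.7667
False [0.4767971  0.19736127 0.07102552] [-10.97898311   0.58266189   5.88713784] 25.2167
False [0.4767672  0.19736212 0.07100786] [-17.74765594   0.20831775   9.40340612] 25.6667
False [0.47672893 0.19736985 0.07103381] [-22.43588726   0.42375065  14.11333974] 26.1167
False [0.47669207 0.19732212 0.07103465] [-29.31523768  -0.14146753  17.29585288] 26.5667
[0.4767097  0.19733601 0.07104513] [-29.58783471  -0.4390649   17.38797963] 26.9667
```

View pics/push.png

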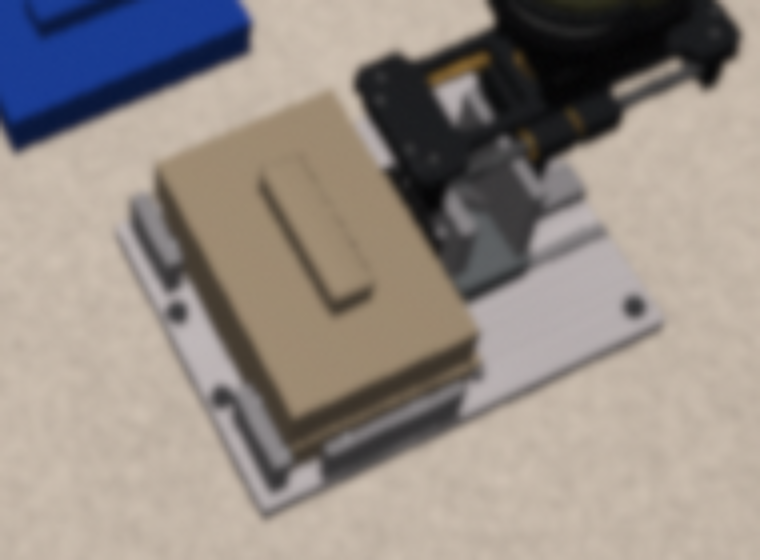

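The slide is hard against its stop: force rose to 29 N with no further motion. The pad is on the lid's side and the lid is still seated. Now I'll retract and check.

```bash
python3 - <<'E'
from h import *
arm.servo_line((.39,.1985,.072),feed=.04); arm.servo_line((.39,.1985,.22),feed=.12)
arm.reach((.46,.1985,.34),[np.pi,0,1.555]); arm.hold(.4)
im,W,c=cloud("wrist"); cv2.imwrite("pics/end.png",im)
W=W.reshape(-1,3); W=W[(W[:,0]>.4)&(W[:,0]<.7)&(W[:,1]>.08)&(W[:,1]<.31)]
r=lambda p:np.round(np.hstack(cv2.minAreaRect((p[:,:2]*1000).astype(np.float32))),1)
p=W[(W[:,2]>.084)&(W[:,2]<.1)&(W[:,0]>.53)]; print("lid",r(p),np.median(p[:,2]),np.linalg.lstsq(np.c_[p[:,:2],np.ones(len(p))],p[:,2],rcond=None)[0])
p=W[(W[:,2]>.100)&(W[:,0]<.475)]; print("paddle",r(p),p[:,0].min()); p=W[(W[:,2]>.009)&(W[:,2]<.02)]; print("plate",r(p)); print(observe()["time_s"])
E
```

```text
lid [601.3 194.9 152.2 105.4  89. ] 0.0918888560923409 [ 0.00303054 -0.0004925   0.09015456]
paddle [437.5 197.8  72.5  75.   89.9] 0.40001213302218935
plate [549.5 194.8 175.3 240.9  89.3]
31.9583
```

View pics/end.png

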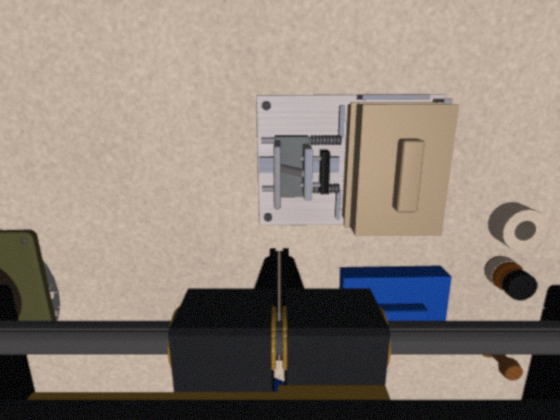

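```bash
python3 - <<'E'
from h import *
im,W,c=cloud("wrist"); W=W.reshape(-1,3)
p=W[(W[:,2]>.1)&(W[:,2]<.116)&(W[:,0]>.4)&(W[:,0]<.5)&(W[:,1]>.15)&(W[:,1]<.245)]
r=cv2.minAreaRect((p[:,:2]*1000).astype(np.float32)); print(r,np.median(p,axis=0),observe()["wrist_force"])
if abs(r[0][0]-456)<3.5: print(finish_job())
E
```

```text
((456.3280029296875, 196.01063537597656), (69.3757095336914, 7.87109899520874), 88.90338134765625) [0.45602377 0.19619955 0.1115593 ] [-0.31320232 -0.02265511 -0.20819861]
the job is handed in; nothing more can be done
None
```

I put the lid on the tray, pushed the slide to its hard stop and let it spring back to rest (paddle within about 1 mm of its start). The job is handed in at about 32 s; the push moved the lid about 4 mm in +x, inside the 7 mm limit, and it's still seated and level, but no verdict came back.

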